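Lock a pressed denture flask with its hairpin clips, then let off the press

TASK

The denture flask is under the press in its spring carrier. Push one red-gripped hairpin clip onto each of the carrier's two posts, in the gap between the pressed plate and the post head, until it snaps fully home round the shank and let go of it; only when both are on, pull the press lever over towards the press's open front as far as it goes, so that the ram lets go and the clips hold the plate. Leave the other things on the bench where they are.

Things in the scene. Friction and masses are not known exactly. Their poses are not given: they have to be found in the camera images.
- press: Grey-green bench press, fixed. Origin on the worktop under the ram; x points from its open front to the two rear columns, y to its left. Base 22 mm high, x = -45 to 78, y = -78 to 78 mm. Posts of the flask carrier at x = 0, y = +-50 mm. Columns 24 mm thick at x = 58, y = +-58 mm. Round brass flask, 80 mm in diameter, on the base between the posts, under the plate.
- crosshead_edge (a point): Middle of the lower front edge of the press's crosshead, a block from x = -26 to 78, y = -78 to 78, z = 162 to 196 mm in the press frame. It overhangs the posts, so a gripper pointing straight down does not fit above a clip's grip there: take and push the clips with the tool leaning back from the press by about 30 to 40 degrees.
- left_post (a point): On the left (+y) post's axis, middle of the clip gap, 102 mm above the worktop. Round shank, 12 mm thick; below it the plate's top at 98 mm, above it the post head, 20 mm in diameter, underside 106 mm, top 117 mm. Axes as the press; a clip is pushed on from the open front towards +x. Does not move with the plate.
- right_post (a point): On the right (-y) post's axis, middle of the clip gap, 102 mm above the worktop. Round shank, 12 mm thick; below it the plate's top at 98 mm, above it the post head, 20 mm in diameter, underside 106 mm, top 117 mm. Axes as the press; a clip is pushed on from the open front towards +x. Does not move with the plate.
- plate (a joint): Rise of the steel plate on the carrier's springs, m: 0 while the ram holds it, about 0.004 when the ram is up and both clips hold it, 0.012 when nothing does (lifted with about 10 N). It is 8 mm thick, x = -25 to 25, y = -69 to 69 mm in the press frame; the ram's foot, a 40 mm disc, presses on its middle.
- press_lever (a joint): Press lever on top of the crosshead, in rad: 0 upright (ram pressing), 1.0 pulled over to its stop towards the press's open front (-x) (ram raised 15 mm). It stays where it is left; about 5 N at the knob moves it.
- lever_knob (a point): Centre of the lever's black knob, 29 mm in diameter and 28 mm high; 86 mm from the lever's pivot, which lies along the press's y axis at x = 4, z = 211 mm in the press frame. With the lever upright the knob centre is 297 mm above the worktop.
- clip_1: Hairpin spring clip lying flat, 95 mm long, 32 g. Red moulded grip 26 long x 18 wide x 18 mm high, flat sides; origin: middle of the grip's underside; x points along the legs to the open end, z up. Two spring-wire legs, 4.4 mm thick, flush with the underside, run from x = 13 to tips at x = 70 mm; a wire loop ends at x = -25 mm. The clips are alike; either fits either post.
- clip_2: Hairpin spring clip lying flat, 95 mm long, 32 g. Red moulded grip 26 long x 18 wide x 18 mm high, flat sides; origin: middle of the grip's underside; x points along the legs to the open end, z up. Two spring-wire legs, 4.4 mm thick, flush with the underside, run from x = 13 to tips at x = 70 mm; a wire loop ends at x = -25 mm. The clips are alike; either fits either post.
- clip_1_seat (a point): Centre of the pocket of clip_1, between its legs: clip x = 44 mm, 2.2 mm above the underside; it comes to the post's axis when home. The pocket fits a 12 mm shank. In front of it the legs narrow to 6.8 mm clear (the bulges, x = 56 mm), then flare to 17.6 mm clear at the mouth (x = 68 mm). They spring apart: snapping over the shank takes a push of about 5 to 12 N.
- clip_2_seat (a point): Centre of the pocket of clip_2, between its legs: clip x = 44 mm, 2.2 mm above the underside; it comes to the post's axis when home. The pocket fits a 12 mm shank. In front of it the legs narrow to 6.8 mm clear (the bulges, x = 56 mm), then flare to 17.6 mm clear at the mouth (x = 68 mm). They spring apart: snapping over the shank takes a push of about 5 to 12 N.
- cast_b: White dental cast, 56 x 58 x 32 mm, bystander. Origin: middle of the underside.
- cast_c: Yellow stone dental cast, 56 x 58 x 31 mm, bystander. Origin: middle of the underside.
- dappen_0: White dappen dish, 35 mm across, 24 mm high, bystander. Origin: middle of the underside.
- bur_block: Grey block of burs, 28 x 60 x 37 mm, bystander. Origin: middle of the underside.
- articulator: Small brass articulator with casts, 70 x 64 x 67 mm, bystander. Origin: middle of the underside.
- bottle_2: White bottle with a red cap, 47 mm across, 100 mm high, bystander. Origin: middle of the underside.
- flask_key: Flat steel flask key, 67 x 96 x 8 mm, bystander. Origin: middle of the underside.

How it is judged:
On the way, in this order (a step that is already met when the one before it is completed fails the run):
1. one clip is snapped home on a post and let go, the press still closed ((((horizontal distance between clip_1_seat and left_post below 0.004 m and z of clip_1_seat in the frame of left_post between -0.004 and 0.004 m) and contact force between the fingers and clip_1 below 0.05 N) or ((horizontal distance between clip_1_seat and right_post below 0.004 m and z of clip_1_seat in the frame of right_post between -0.004 and 0.004 m) and contact force between the fingers and clip_1 below 0.05 N) or ((horizontal distance between clip_2_seat and left_post below 0.004 m and z of clip_2_seat in the frame of left_post between -0.004 and 0.004 m) and contact force between the fingers and clip_2 below 0.05 N) or ((horizontal distance between clip_2_seat and right_post below 0.004 m and z of clip_2_seat in the frame of right_post between -0.004 and 0.004 m) and contact force between the fingers and clip_2 below 0.05 N)) and value of joint press_lever below 0.2 rad), for 0.2 s.
2. both clips are snapped home, one on each post, and let go, the press still closed ((((horizontal distance between clip_1_seat and left_post below 0.004 m and z of clip_1_seat in the frame of left_post between -0.004 and 0.004 m) and (horizontal distance between clip_2_seat and right_post below 0.004 m and z of clip_2_seat in the frame of right_post between -0.004 and 0.004 m)) or ((horizontal distance between clip_1_seat and right_post below 0.004 m and z of clip_1_seat in the frame of right_post between -0.004 and 0.004 m) and (horizontal distance between clip_2_seat and left_post below 0.004 m and z of clip_2_seat in the frame of left_post between -0.004 and 0.004 m))) and contact force between the fingers and clip_1 below 0.05 N and contact force between the fingers and clip_2 below 0.05 N and value of joint press_lever below 0.2 rad), for 0.2 s.
3. the lever is pulled over to its stop (value of joint press_lever above 0.9 rad), for 0.2 s.
At the end, for the whole second after the job is handed in: Each post carries one clip, its pocket centre within 4 mm of the post's axis and of the middle of the gap; the lever is at its stop (over 0.9 rad), the plate has risen less than 7 mm, and the clips are at rest ((((horizontal distance between clip_1_seat and left_post below 0.004 m and z of clip_1_seat in the frame of left_post between -0.004 and 0.004 m) and (horizontal distance between clip_2_seat and right_post below 0.004 m and z of clip_2_seat in the frame of right_post between -0.004 and 0.004 m)) or ((horizontal distance between clip_1_seat and right_post below 0.004 m and z of clip_1_seat in the frame of right_post between -0.004 and 0.004 m) and (horizontal distance between clip_2_seat and left_post below 0.004 m and z of clip_2_seat in the frame of left_post between -0.004 and 0.004 m))) and value of joint press_lever above 0.9 rad and value of joint plate below 0.007 m and linear speed of each of clip_1, clip_2 below 0.01 m/s); the robot touches nothing.
It fails at once if the press is let off before both clips are home (value of joint press_lever above 0.25 rad and not (((horizontal distance between clip_1_seat and left_post below 0.004 m and z of clip_1_seat in the frame of left_post between -0.004 and 0.004 m) and (horizontal distance between clip_2_seat and right_post below 0.004 m and z of clip_2_seat in the frame of right_post between -0.004 and 0.004 m)) or ((horizontal distance between clip_1_seat and right_post below 0.004 m and z of clip_1_seat in the frame of right_post between -0.004 and 0.004 m) and (horizontal distance between clip_2_seat and left_post below 0.004 m and z of clip_2_seat in the frame of left_post between -0.004 and 0.004 m)))).
It fails at once if a bystander (white dental cast, yellow stone dental cast, white dappen dish, bur block) is moved more than 20 mm (distance of any of cast_b, cast_c, dappen_0, bur_block from where it was at the start of the episode above 0.02 m).
It fails at once if a bystander (small articulator, red-capped bottle, flask key) is moved more than 20 mm (distance of any of articulator, bottle_2, flask_key from where it was at the start of the episode above 0.02 m).
It also fails if it takes over 67 s, if anything falls off the work surface, if the arm or the gripper's body presses on something with over 40 N, if the wrist force passes 120 N, or if a joint passes its speed limit or range.

ROBOT

A 7-joint arm with a two-finger parallel gripper is mounted at the origin on a cart in front of the work surface, level with it; the furniture and walls round the work are solid. World frame = base frame: x ahead of the robot, y to its left, z up, the work surface at z = 0. Lengths are in m, angles in rad, forces in N, time in s.
With the tool pointing down it reaches from about 0.425 to 0.925 m from the base axis. Payload 6.8 kg.
Tool frame: the origin (TCP) lies at the very end of the fingers, on their centre line; the grasp point (between the pads) lies bot.tcp_to_grasp behind it (bot.tcp_to_grasp is the distance from the TCP to the grasp point, in m); z points along the fingers, y is the line along which they close (so a half turn about z gives the same grasp; the last joint's range is limited). The gripper opens to 85 mm and grips with 20 to 120 N. Pads are 22 mm wide; open, the fingers measure 114 mm over their backs; the gripper's body (76 mm by 85 mm) begins 54 mm behind the grasp point. The pads swing forward as they close: fully open they stand 13 mm farther back than shut.
Start: joints at [1.147, 0.477, 0.022, 1.555, -0.011, 1.109, -0.083], TCP at [0.21, -0.642, 0.231] pointing down, gripper open.
Joint ranges: [-2.96, 2.96], [-0.34, 2.1], [-1.41, 1.46], [0.24, 2.44], [-1.37, 4.51], [0.17, 1.92], [-2.96, 2.96]. Speed limits (rad/s): [2.39, 2.39, 3.14, 3.14, 3.14, 3.14, 3.14].

INTERFACE

Orientations are given as a unit quaternion [w, x, y, z].
In Python, from station import bot gives the robot as it stands.
- The arm moves only by the tool servo_tool, never from a script. Its argument "motion" is a list that holds one entry, the list of rows, each a list of 7 numbers: the shift along the tool's x, y, z in m, then the turn, a rotation vector about the tool's x, y, z in units of 5 degrees (1.0 is 5 degrees), then the opening, from 0 (shut) to 1 (fully open). A call has 1 to 20 rows; each row is the pose to reach, as a shift and turn from the pose commanded when the call began, along the tool's axes at that moment; what a row does not reach only later rows make up. A row lasts 1/12 s, in which the tool goes at most 41.7 mm and 7.16 degrees, less where a joint would pass 70% of its speed; a pose out of reach is approached as far as the arm can. A call with a gripper value outside its range is refused whole. The fingers move at their own pace and stop on an object; "grip_force" is the grip in N (left out, the last holds). Time passes only in rows, so rows that repeat a pose let the fingers close. It gives the time, the measured TCP pose, the force, the opening and the grip force at its end, in the units of the state.
- bot.get_obs(): the state, without advancing time (a new reading comes with each control period).
- bot.read_camera(name): name is "side" or "top" or "wrist"; returns a dict with "img" (384x512x3 uint8, red, green, blue), "K" (3x3 intrinsics, pixels), "pose" (4x4, takes a point from camera to world coordinates). Camera axes: x right, y down, z forward; pixel columns grow to the right and rows downward; lengths in m; the calibration is good to about 2 mm. A picture is of the moment at which its call begins. There is no depth.
- bot.hand_in(): hands the job in; it is judged then, once.
The state is a dict: "t": time; "q": joint angles; "joint_vel": joint speeds; "joint_torque": joint torques, N m; "eef_pos": TCP position; "tool_rot": TCP orientation; "contact_force": force on the tool from outside, world axes, zero at the start; "torque": the same for the moment, N m; "gripper_width": opening from 0.0 (shut) to 1.0 (fully open); "grasp_force": force on a finger pad.
Only numpy, scipy, OpenCV 4.12 (cv2) and the standard library are available. Lean on these libraries where they do the work, as an engineer would, in place of code of your own. Each camera call takes 0.05 s, during which the arm holds its last target. There are 200 camera calls.

## Working session

There is one attempt and no reset: what is moved stays moved. The work goes in short steps, Python scripts to look and compute and a tool call to move; the robot and the scene stay as the last step left them, time stands still between calls to the robot, and variables do not carry over. Pictures are saved under pics/ and viewed, at most 10 in all, crops included, and the job is handed in when it is done.

Besides the shell and the picture viewer there is one more tool, called after ">>>" by a JSON object that holds its "op" and its "data", one argument or row to a line. servo_tool: Moves the arm, as the interface text tells. Its arguments: {"type":"object","properties":{"motion":{"type":"array"},"grip_force":{"type":"number"}},"required":["motion"]}

```bash
ls; mkdir -p pics
python3 - <<'E'
from station import bot
import cv2,numpy as np,json
o=bot.get_obs(); print({k:np.round(v,3).tolist() for k,v in o.items()}, bot.tcp_to_grasp)
for n in ["top","side"]:
    c=bot.read_camera(n); np.savez(f"{n}0.npz",**c)
    cv2.imwrite(f"pics/{n}0.png",cv2.resize(c["img"][:,:,::-1],(800,600),interpolation=cv2.INTER_CUBIC))
    print(n,np.round(c["K"],1).tolist(),np.round(c["pose"],3).tolist())
E
```

```text
pics
{'t': 0.0, 'q': [1.147, 0.478, 0.022, 1.556, -0.012, 1.109, -0.083], 'joint_vel': [0.001, 0.001, 0.0, 0.001, -0.001, -0.002, -0.001], 'joint_torque': [0.0, -59.646, 1.608, -28.12, 0.012, 0.009, -0.0], 'eef_pos': [0.209, -0.641, 0.23], 'tool_rot': [-0.001, 0.988, 0.157, -0.0], 'contact_force': [-0.088, -0.324, 0.15], 'torque': [-0.008, -0.014, -0.051], 'grasp_force': 0.0, 'gripper_width': 1.001} 0.0187
top [[473.7, 0.0, 258.4], [0.0, 473.7, 190.2], [0.0, 0.0, 1.0]] [[0.008, -0.981, 0.195, 0.282], [-1.0, -0.007, 0.006, 0.09], [-0.005, -0.195, -0.981, 1.57], [0.0, 0.0, 0.0, 1.0]]
side [[453.5, 0.0, 243.4], [0.0, 453.5, 193.3], [0.0, 0.0, 1.0]] [[-1.0, 0.001, -0.018, 0.564], [0.016, 0.571, -0.821, 1.137], [0.009, -0.821, -0.571, 0.934], [0.0, 0.0, 0.0, 1.0]]
```

View pics/top0.png

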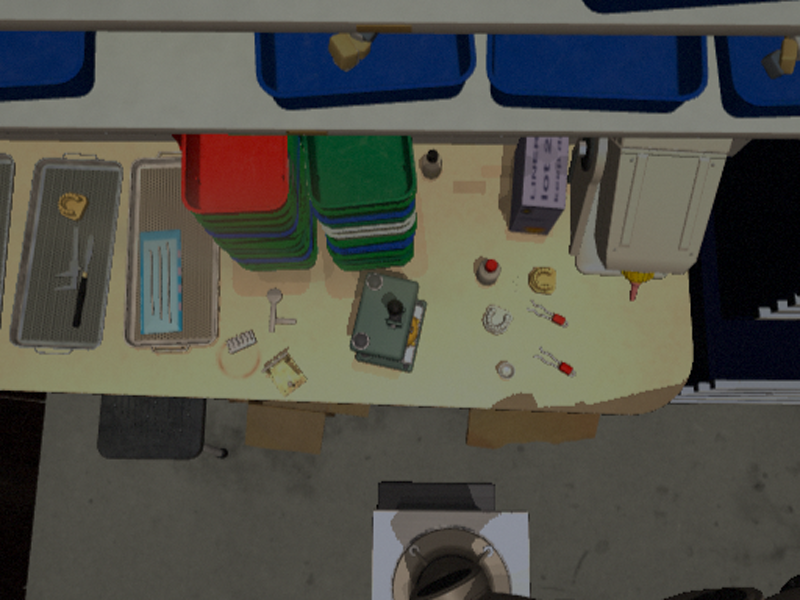

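View pics/side0.png

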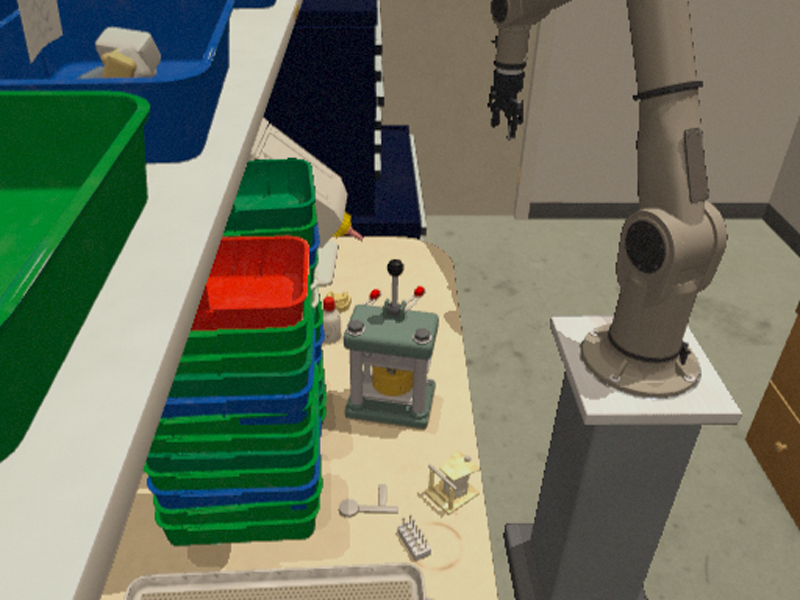

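The top view shows the press at about (388,320), its open front facing right (world -y). The clips lie at about (550,315) and (556,362), with their red grips on the right. The side view shows the lever upright. I'll enlarge both areas next.

Run:
```python
import cv2,numpy as np
im=np.load("top0.npz")["img"][:,:,::-1]
def up(a,s): return cv2.convertScaleAbs(cv2.resize(a,None,fx=s,fy=s,interpolation=cv2.INTER_CUBIC),alpha=1.3)
a=up(im[165:245,215:280],7); b=up(im[185:245,325:375],7)   # 
# crop A origin (215,165), B origin (325,185)
can=np.zeros((600,800,3),np.uint8)
can[:560,:455]=a; can[:420,455:805-0][:, :345]=b[:, :345]
cv2.imwrite("pics/crop0.png",can)
```

```text
(no output)
```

View pics/crop0.png

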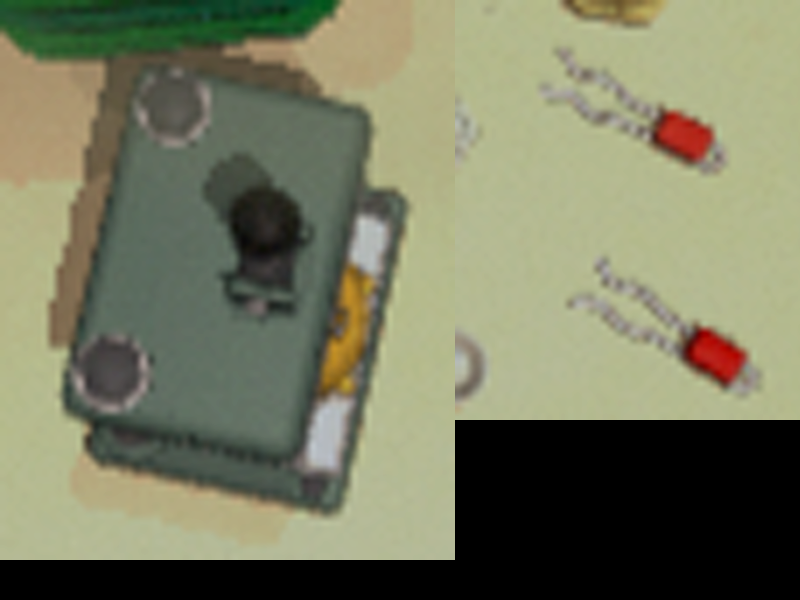

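```bash
cat > h.py <<'E'
import numpy as np, cv2
from scipy.optimize import least_squares
from scipy.spatial.transform import Rotation as R
def ray(c,uv):
    d=c["pose"][:3,:3]@np.linalg.solve(c["K"],[uv[0],uv[1],1]); return c["pose"][:3,3],d
def onz(c,uv,z):
    o,d=ray(c,uv); return o+d*(z-o[2])/d[2]
def proj(c,P):
    p=(np.atleast_2d(P)-c["pose"][:3,3])@c["pose"][:3,:3]; q=p@c["K"].T; return q[:,:2]/q[:,2:]
def frame(p,L):  # p=x,y,yaw ; L local pts
    c,s=np.cos(p[2]),np.sin(p[2]); L=np.atleast_2d(L)
    return np.c_[p[0]+c*L[:,0]-s*L[:,1],p[1]+s*L[:,0]+c*L[:,1],L[:,2]]
def fit(obs,p0,free=(0,1,2)):  # obs: list of (cam, local, uv)
    def f(p): return np.concatenate([(proj(c,frame(p,L))-uv).ravel() for c,L,uv in obs])
    return least_squares(f,p0,loss="soft_l1",f_scale=1.0)
E
python3 - <<'E'
from h import *
c=dict(np.load("top0.npz")); u=lambda X,Y,ox,oy:np.array([(X+.5)/7-.5+ox,(Y+.5)/7-.5+oy])
A=lambda X,Y:u(X,Y,215,165); B=lambda X,Y:u(X-455,Y,325,185)
obs=[(c,[78,-78,196],A(138,60)),(c,[-26,-78,196],A(374,112)),(c,[-26,78,196],A(298,466)),(c,[78,78,196],A(64,417)),
(c,[-45,-78,22],A(410,192)),(c,[-45,78,22],A(336,516))]
obs=[(c,np.array(L)/1e3,uv) for c,L,uv in obs]
p=fit(obs,[.4,.1,1.4]); print("press",p.x,np.degrees(p.x[2]),p.fun.round(1))
print("post L,R",frame(p.x,[[0,.05,.102],[0,-.05,.102]]).round(4).tolist())
for nm,t1,t2,g,l in [("up",(560,50),(545,90),(685,137),(713,168)),("lo",(600,265),(575,300),(717,355),(752,388))]:
    ob=[(c,np.array(L)/1e3,B(*q)) for L,q in (([69,9,2],t2),([69,-9,2],t1),([0,0,18],g),([-24,0,2],l))]
    r=fit(ob,[.4,-.2,1.]); print(nm,r.x.round(4),np.degrees(r.x[2]).round(1),r.fun.round(1))
for n,q in (("bottle",(488,270)),("castb",(497,318)),("castc",(543,280)),("dappen",(505,369)),("edge",(565,405))):
    print(n,onz(c,np.array(q)*.64,.0).round(3))
E
```

```text
press [0.51504836 0.11089275 1.37094455] 78.54933687569184 [-0.2 -0.1  0.3 -0.5  0.2  0.2 -1.2 -0.1 -0.1  0.5  0.9  0.1]
post L,R [[0.466, 0.1208, 0.102], [0.5641, 0.101, 0.102]]
up [ 0.5459 -0.2278  1.0274] 58.9 [-0.5 -0.8  0.   0.5 -0.3  0.1  1.   0.1]
lo [ 0.4419 -0.2407  0.9993] 57.3 [ 0.1 -0.5 -0.7  0.   0.1  0.3  0.3  0.1]
bottle [ 0.656 -0.083  0.   ]
castb [ 0.55  -0.101  0.   ]
castc [ 0.635 -0.202  0.   ]
dappen [ 0.441 -0.116  0.   ]
edge [ 0.366 -0.24   0.   ]
```

```bash
cat >> h.py <<'E'
def toolR(yaw,lean=35,flip=1):
    a=np.radians(lean); xc=np.array([np.cos(yaw),np.sin(yaw),0]); yc=np.array([-xc[1],xc[0],0])
    z=np.sin(a)*xc-np.cos(a)*np.array([0,0,1]); y=-yc*flip; return np.c_[np.cross(y,z),y,z]
def Rq(q): return R.from_quat(np.roll(q,-1))
def delta(o,P,Rt):
    R0=Rq(o["tool_rot"]); d=R0.inv().apply(np.array(P)-o["eef_pos"]); w=(R0.inv()*R.from_matrix(Rt)).as_rotvec()/np.radians(5)
    print("t %.2f"%o["t"],"shift",d.round(4).tolist(),"turn",w.round(2).tolist(),"steps",max(np.linalg.norm(d)/.0417,np.linalg.norm(w)*5/7.16).round(1))
def pose(o,press=None):
    print("pos",np.round(o["eef_pos"],4).tolist(),"F",np.round(o["contact_force"],1).tolist(),"w",round(float(o["gripper_width"]),3),"gf",np.round(o["grasp_force"],1))
E
python3 - <<'E'
from h import *; from station import bot
o=bot.get_obs(); c=bot.read_camera("wrist"); T=np.eye(4);T[:3,:3]=Rq(o["tool_rot"]).as_matrix();T[:3,3]=o["eef_pos"]
print((np.linalg.inv(T)@c["pose"]).round(3), c["K"].round(1))
Rt=toolR(1.0274); P=np.array([.5459,-.2278,.008])-.11*Rt[:,2]+np.array([0,0,.02]); print(P)
delta(o,P,Rt)
E
```

```text
[[ 0.    -0.958 -0.286  0.073]
 [ 1.     0.     0.    -0.   ]
 [-0.    -0.286  0.958 -0.142]
 [ 0.     0.     0.     1.   ]] [[328.3   0.  259. ]
 [  0.  328.3 191.9]
 [  0.    0.    1. ]]
[ 0.5132778  -0.28180528  0.11810672]
t 0.10 shift [0.4004, -0.247, 0.1127] turn [2.47, 6.69, -7.9] steps 11.6
```

>>> {"op": "servo_tool", "data": {
  "motion": [
    [[0.4,-0.247,0.113,2.47,6.69,-7.9,0.5],[0.4,-0.247,0.113,2.47,6.69,-7.9,0.5],[0.4,-0.247,0.113,2.47,6.69,-7.9,0.5],[0.4,-0.247,0.113,2.47,6.69,-7.9,0.5],[0.4,-0.247,0.113,2.47,6.69,-7.9,0.5],[0.4,-0.247,0.113,2.47,6.69,-7.9,0.5],[0.4,-0.247,0.113,2.47,6.69,-7.9,0.5],[0.4,-0.247,0.113,2.47,6.69,-7.9,0.5],[0.4,-0.247,0.113,2.47,6.69,-7.9,0.5],[0.4,-0.247,0.113,2.47,6.69,-7.9,0.5],[0.4,-0.247,0.113,2.47,6.69,-7.9,0.5],[0.4,-0.247,0.113,2.47,6.69,-7.9,0.5],[0.4,-0.247,0.113,2.47,6.69,-7.9,0.5],[0.4,-0.247,0.113,2.47,6.69,-7.9,0.5],[0.4,-0.247,0.113,2.47,6.69,-7.9,0.5],[0.4,-0.247,0.113,2.47,6.69,-7.9,0.5],[0.4,-0.247,0.113,2.47,6.69,-7.9,0.5]]
  ]
}}

```text
t: 1.57
eef_pos: [0.5124, -0.2846, 0.1183]
tool_rot: [-0.146, 0.831, 0.468, 0.262]
contact_force: [0.2, -0.6, -0.4]
gripper_width: 0.499
grasp_force: 0.0
```

Run:
```python
from h import *; from station import bot
o=bot.get_obs(); c=bot.read_camera("wrist"); np.savez("w1.npz",**c); pose(o); print(o["q"].round(2),np.round(o["tool_rot"],3))
Rt=toolR(1.0274); P=np.array([.5459,-.2278,.008])-.11*Rt[:,2]+np.array([0,0,.02]); delta(o,P,Rt)
cv2.imwrite("pics/w1.png",cv2.resize(c["img"][:,:,::-1],(800,600),interpolation=cv2.INTER_CUBIC))
```

```text
pos [0.5124, -0.2846, 0.1183] F [0.2, -0.6, -0.4] w 0.499 gf 0.0
[ 1.05  0.62 -0.45  1.83 -0.46  0.88  0.44] [-0.146  0.831  0.468  0.262]
t 1.57 shift [0.0022, -0.0007, 0.0018] turn [0.03, 0.03, -0.02] steps 0.1
```

View pics/w1.png

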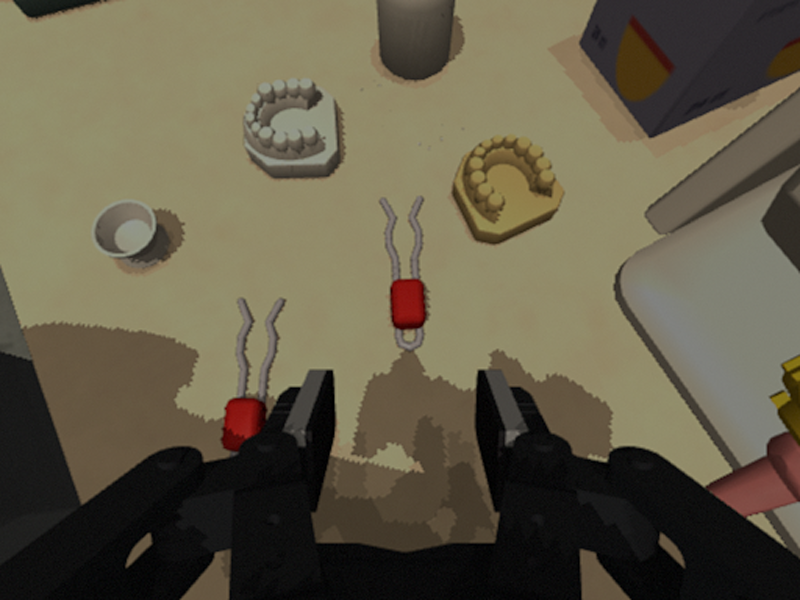

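Run:
```python
from h import *; from station import bot
c=dict(np.load("w1.npz")); W=lambda X,Y:(np.array([X,Y])+.5)*.64-.5
def ft(pts,p0):
    ob=[(c,np.array(L)/1e3,W(*q)) for L,q in pts]; r=fit(ob,p0); print(r.x.round(4),np.degrees(r.x[2]).round(2),r.fun.round(1)); return r.x
t=[[69,10.2,2.2],[69,-10.2,2.2]]
p=ft([(t[0],(382,200)),(t[1],(420,199)),([-24,0,2.2],(409,348)),([0,0,18],(408,302))],[.54,-.23,1.])
q=ft([(t[0],(241,301)),(t[1],(281,301)),([0,0,18],(244,421))],[.44,-.24,1.])
# check grip outline
print(((proj(c,frame(p,[[13,9,.018],[13,-9,.018],[-13,9,.018],[-13,-9,.018]]*np.array([1e-3,1e-3,1])))+.5)/.64).round(0).tolist())
o=bot.get_obs(); Rt=toolR(p[2])
P=frame(p,[[0,0,.008]])[0]; delta(o,P-.05*Rt[:,2],Rt); delta(o,P,Rt)
```

```text
[ 0.5464 -0.2309  1.0736] 61.51 [ 1.6  0.1 -1.  -0.2  0.3  1.7 -0.4 -1.3]
[ 0.4445 -0.2437  1.0515] 60.25 [ 1.2 -0.3 -1.2 -0.9 -0.   1.4]
[[390.0, 278.0], [423.0, 277.0], [392.0, 325.0], [426.0, 323.0]]
t 1.62 shift [-0.0113, 0.0025, 0.0767] turn [0.34, 0.02, -0.45] steps 1.9
t 1.62 shift [-0.0112, 0.001, 0.1267] turn [0.34, 0.02, -0.45] steps 3.0
```

>>> {"op": "servo_tool", "data": {
  "motion": [
    [[-0.009,0.002,0.077,0.34,0.02,-0.45,0.5],[-0.009,0.002,0.077,0.34,0.02,-0.45,0.5],[-0.009,0.001,0.1,0.34,0.02,-0.45,0.5],[-0.009,0.001,0.115,0.34,0.02,-0.45,0.5],[-0.009,0.001,0.129,0.34,0.02,-0.45,0.5],[-0.009,0.001,0.129,0.34,0.02,-0.45,0.5],[-0.009,0.001,0.129,0.34,0.02,-0.45,0.5]]
  ],
  "grip_force": 80
}}

```text
t: 2.2
eef_pos: [0.5481, -0.2266, 0.0072]
tool_rot: [-0.155, 0.819, 0.489, 0.258]
contact_force: [0.2, -0.7, 0.7]
gripper_width: 0.501
grasp_force: 0.0
```

Run:
```python
from h import *; from station import bot
o=bot.get_obs(); pose(o); p=[.5464,-.2309,1.0736]; Rt=toolR(p[2]); delta(o,frame(p,[[.003,0,.007]])[0],Rt)
c=bot.read_camera("wrist"); np.savez("w2.npz",**c)
cv2.imwrite("pics/w2.png",c["img"][100:,100:420,::-1].repeat(2,0).repeat(2,1))
```

```text
pos [0.5481, -0.2266, 0.0072] F [0.2, -0.7, 0.7] w 0.501 gf 0.0
t 2.20 shift [-0.0014, 0.0005, -0.0008] turn [-0.03, -0.01, 0.02] steps 0.0
```

View pics/w2.png

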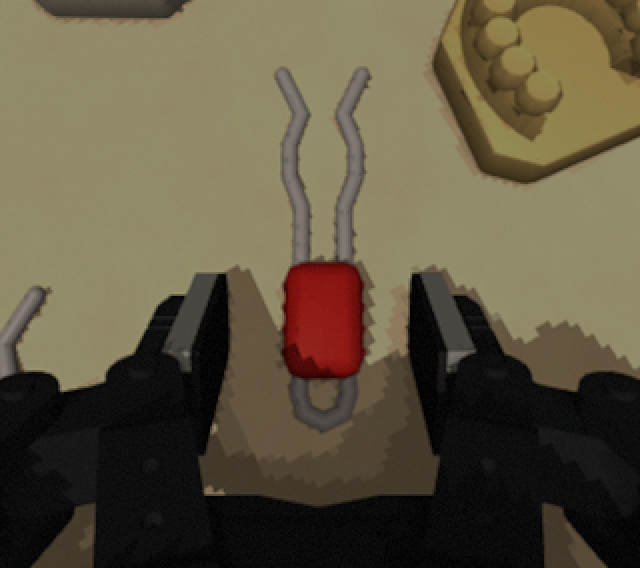

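The clip sits centred between the pads, grip at about (324,320), legs pointing straight ahead. I'll close on it.

>>> {"op": "servo_tool", "data": {
  "motion": [
    [[-0.001,0,0,0,0,0,0.15],[-0.001,0,0,0,0,0,0.1],[-0.001,0,0,0,0,0,0.05],[-0.001,0,0,0,0,0,0.0],[-0.001,0,0,0,0,0,0.0],[-0.001,0,0,0,0,0,0.0],[-0.001,0,0,0,0,0,0.0],[-0.001,0,0,0,0,0,0.0]]
  ],
  "grip_force": 80
}}

```text
t: 2.92
eef_pos: [0.5483, -0.2288, 0.0078]
tool_rot: [-0.153, 0.819, 0.489, 0.258]
contact_force: [-2.5, -3.0, 5.9]
gripper_width: 0.186
grasp_force: 79.3
```

Run:
```python
from h import *; from station import bot
o=bot.get_obs(); pose(o); p=[.5464,-.2309,1.0736]; Rt=toolR(p[2]); 
delta(o,np.array(o["eef_pos"])+[0,0,.18],Rt)
press=[.5150,.1109,1.3709]
# right post (-y) approach: TCP at press x=-44-70
Rp=toolR(press[2])
for dx in (-.114,-.044): P=frame(press,[[dx,-.05,.1068]])[0]; print(P); delta(o,P,Rp)
c=bot.read_camera("wrist"); np.savez("w3.npz",**c)
```

```text
pos [0.5483, -0.2288, 0.0078] F [-2.5, -3.0, 5.9] w 0.186 gf 79.3
t 2.92 shift [0.1031, 0.0002, -0.1475] turn [0.0, 0.01, 0.02] steps 4.3
[ 0.54136764 -0.01075832  0.1068    ]
t 2.92 shift [0.2113, -0.1097, 0.0267] turn [1.96, 0.01, -2.77] steps 5.7
[0.55526738 0.05784778 0.1068    ]
t 2.92 shift [0.2662, -0.1301, 0.0651] turn [1.96, 0.01, -2.77] steps 7.3
```

>>> {"op": "servo_tool", "data": {
  "motion": [
    [[0.023,0,-0.033,0,0,0,0.0],[0.046,0,-0.066,0,0,0,0.0],[0.07,0,-0.1,0,0,0,0.0],[0.212,-0.11,0.026,1.96,0,-2.77,0.0],[0.212,-0.11,0.026,1.96,0,-2.77,0.0],[0.212,-0.11,0.026,1.96,0,-2.77,0.0],[0.212,-0.11,0.026,1.96,0,-2.77,0.0],[0.212,-0.11,0.026,1.96,0,-2.77,0.0],[0.212,-0.11,0.026,1.96,0,-2.77,0.0],[0.212,-0.11,0.026,1.96,0,-2.77,0.0],[0.212,-0.11,0.026,1.96,0,-2.77,0.0]]
  ]
}}

```text
t: 3.88
eef_pos: [0.5407, -0.0088, 0.1075]
tool_rot: [-0.191, 0.738, 0.605, 0.232]
contact_force: [-0.6, -1.3, -0.3]
gripper_width: 0.189
grasp_force: 78.5
```

Run:
```python
from h import *; from station import bot
o=bot.get_obs(); pose(o); press=[.5150,.1109,1.3709]; Rp=toolR(press[2]); print(o["q"].round(2))
delta(o,frame(press,[[-.114,-.05,.1076]])[0],Rp)
c=bot.read_camera("wrist"); np.savez("w4.npz",**c)
cv2.imwrite("pics/w4.png",cv2.resize(c["img"][:,:,::-1],(800,600),interpolation=cv2.INTER_CUBIC))
c=bot.read_camera("side"); np.savez("side4.npz",**c)
```

```text
pos [0.5407, -0.0088, 0.1075] F [-0.6, -1.3, -0.3] w 0.189 gf 78.5
[ 0.73  0.58 -0.61  1.98 -0.45  0.72  0.35]
t 3.88 shift [-0.0014, 0.001, -0.0011] turn [-0.03, -0.0, 0.02] steps 0.0
```

View pics/w4.png

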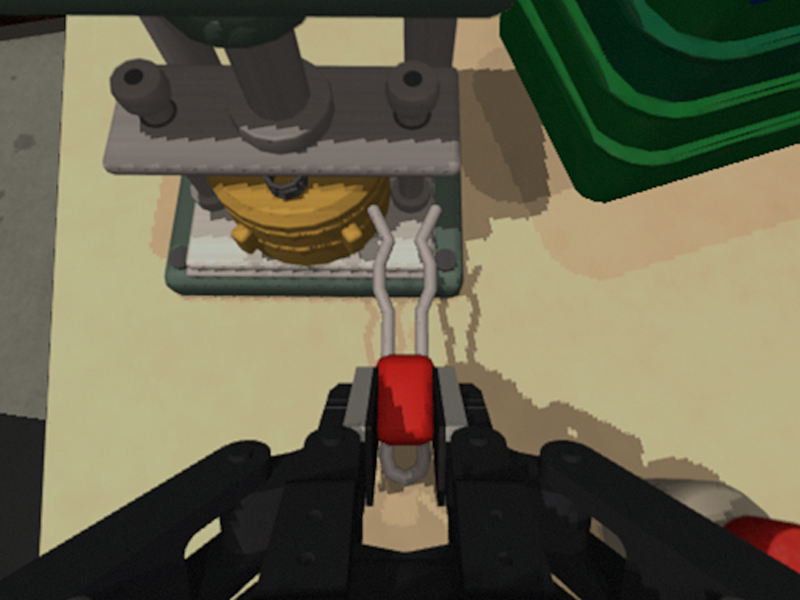

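The wrist view shows both post heads, at about (138,80) and (412,78). The clip tips are at (375,210) and (434,210). I'll enlarge to measure the alignment.

Run:
```python
import cv2,numpy as np
im=np.load("w4.npz")["img"][:,:,::-1]
cv2.imwrite("pics/w4c.png",cv2.convertScaleAbs(np.hstack([cv2.resize(im[30:150,60:135],None,fx=5,fy=5,interpolation=cv2.INTER_CUBIC),cv2.resize(im[30:150,215:300],None,fx=5,fy=5,interpolation=cv2.INTER_CUBIC)]),alpha=1.4))
```

```text
(no output)
```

View pics/w4c.png

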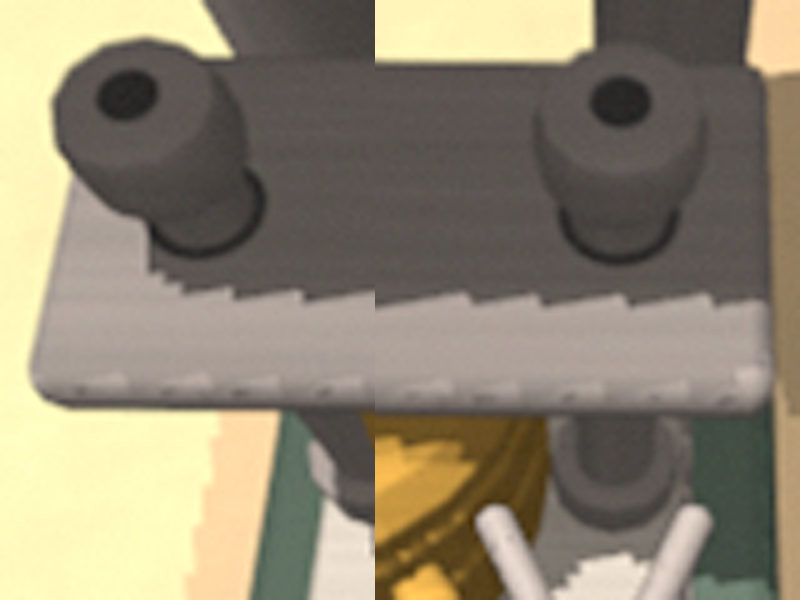

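Run:
```python
from h import *; from station import bot
c=dict(np.load("w4.npz"))
def W(X,Y): 
    ox,X=(60,X) if X<375 else (215,X-375)
    return np.array([(X+.5)/5-.5+ox,(Y+.5)/5-.5+30])
ob=[([0,50,117],(128,96)),([0,-50,117],(621,101)),([25,-69,98],(767,66)),([-25,69,98],(33,380)),([-25,-69,98],(772,380))]
ob=[(c,np.array(L)/1e3,W(*q)) for L,q in ob]
r=fit(ob[:2],[.515,.111,1.37]); print(r.x.round(4),np.degrees(r.x[2]),r.fun.round(2))
r=fit(ob,[.515,.111,1.37]); print(r.x.round(4),np.degrees(r.x[2]),r.fun.round(2))
p=r.x; post=frame(p,[[0,.05,.102],[0,-.05,.102]]); print(post.round(4))
t=np.array([onz(c,W(497,515),.102),onz(c,W(695,515),.102)]); print("tips",t.round(4), np.linalg.norm(t[0]-t[1]))
C,S=np.cos(p[2]),np.sin(p[2]); d=t-[p[0],p[1],0]; print("tips in press",np.c_[C*d[:,0]+S*d[:,1],-S*d[:,0]+C*d[:,1]].round(4))
g=onz(c,(np.array([405,402])+.5)*.64-.5,.0998+.018); d=g-[p[0],p[1],0]; print("grip in press",C*d[0]+S*d[1],-S*d[0]+C*d[1])
l=onz(c,(np.array([404,484])+.5)*.64-.5,.102); d=l-[p[0],p[1],0]; print("loop in press",C*d[0]+S*d[1],-S*d[0]+C*d[1])
o=bot.get_obs(); d=o["eef_pos"]-[p[0],p[1],0]; print("TCP in press",C*d[0]+S*d[1],-S*d[0]+C*d[1]); x=Rq(o["tool_rot"]).as_matrix(); print("tool yaw",np.degrees(np.arctan2(x[1,2],x[0,2])),"tip z check tool tilt",np.degrees(np.arccos(-x[2,2])), x[2,1])
```

```text
[0.5158 0.1096 1.366 ] 78.26526102927815 [-0.18 -0.04  0.18  0.  ]
[0.5158 0.1099 1.364 ] 78.15395269101155 [-0.24 -0.54  0.   -0.22  0.48 -3.21 -4.64  0.29  1.44  2.18]
[[0.4668 0.1201 0.102 ]
 [0.5647 0.0996 0.102 ]]
tips [[0.5426 0.0594 0.102 ]
 [0.5643 0.0551 0.102 ]] 0.022146502950826288
tips in press [[-0.0439 -0.0366]
 [-0.0437 -0.0587]]
grip in press -0.1145632218703546 -0.0484711907217208
loop in press -0.13695456307311552 -0.04837943973396944
TCP in press -0.11307613286244089 -0.049890349076907835
tool yaw 78.56744232287933 tip z check tool tilt 34.97389224269598 -0.0008413665425624495
```

>>> {"op": "servo_tool", "data": {
  "motion": [
    [[0.0,0.0016,0.0,0,0,0,0.0],[0.0082,0.0016,0.0057,0,0,0,0.0],[0.0164,0.0017,0.0115,0,0,0,0.0],[0.0246,0.0018,0.0172,0,0,0,0.0],[0.0287,0.0019,0.0201,0,0,0,0.0],[0.0328,0.0019,0.0229,0,0,0,0.0],[0.0369,0.0019,0.0258,0,0,0,0.0],[0.0369,0.0019,0.0258,0,0,0,0.0],[0.0369,0.0019,0.0258,0,0,0,0.0]]
  ]
}}

```text
t: 4.73
eef_pos: [0.5515, 0.0351, 0.1073]
tool_rot: [-0.191, 0.738, 0.604, 0.232]
contact_force: [-0.1, -0.2, 0.2]
gripper_width: 0.184
grasp_force: 78.5
```

```bash
cat >> h.py <<'E'
PR=np.array([.5158,.1097,1.366])
def inpress(P):
    d=np.array(P)[:2]-PR[:2]; C,S=np.cos(PR[2]),np.sin(PR[2]); return np.array([C*d[0]+S*d[1],-S*d[0]+C*d[1],P[2]])
E
python3 - <<'E'
from h import *; from station import bot
o=bot.get_obs(); pose(o); print(inpress(o["eef_pos"]).round(4)); c=bot.read_camera("wrist"); np.savez("w5.npz",**c)
cv2.imwrite("pics/w5.png",cv2.convertScaleAbs(cv2.resize(c["img"][:300,150:400,::-1],None,fx=2,fy=2,interpolation=cv2.INTER_CUBIC),alpha=1.4))
E
```

```text
pos [0.5515, 0.0351, 0.1073] F [-0.1, -0.2, 0.2] w 0.184 gf 78.5
[-0.0658 -0.0501  0.1073]
```

View pics/w5.png

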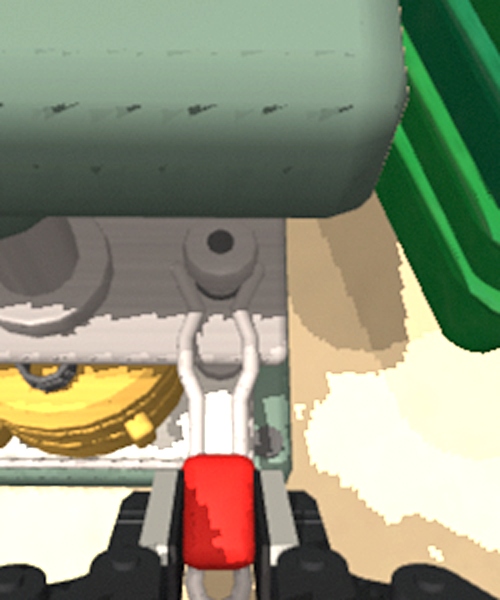

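The legs straddle the shank evenly: hole at (220,242), legs at (181,270) and (262,270). I'll push it home.

>>> {"op": "servo_tool", "data": {
  "motion": [
    [[0.0025,0,0.0017,0,0,0,0.0],[0.0049,0,0.0034,0,0,0,0.0],[0.0074,0,0.0052,0,0,0,0.0],[0.0098,0,0.0069,0,0,0,0.0],[0.0123,0,0.0086,0,0,0,0.0],[0.0147,0,0.0103,0,0,0,0.0],[0.0172,0,0.012,0,0,0,0.0],[0.018,0,0.0126,0,0,0,0.0],[0.018,0,0.0126,0,0,0,0.0],[0.018,0,0.0126,0,0,0,0.0]]
  ]
}}

```text
t: 5.62
eef_pos: [0.5559, 0.0571, 0.1076]
tool_rot: [-0.192, 0.738, 0.604, 0.233]
contact_force: [-0.3, 0.2, -0.6]
gripper_width: 0.183
grasp_force: 78.5
```

Run:
```python
from h import *; from station import bot
o=bot.get_obs(); pose(o); print(inpress(o["eef_pos"]).round(4)); c=bot.read_camera("wrist"); np.savez("w6.npz",**c)
# loop end / tips / plate front right corner measured by eye
cv2.imwrite("pics/w6.png",cv2.convertScaleAbs(cv2.resize(c["img"][60:360,150:400,::-1],None,fx=2,fy=2,interpolation=cv2.INTER_CUBIC),alpha=1.4))
print((proj(c,frame(PR,[[-.069,-.05,.102],[-.031,-.05,.1178],[-.057,-.05,.1178],[-.044-.013+.0,-.041,.1178]]))-[150,60]).round(1)*2)
```

```text
pos [0.5559, 0.0571, 0.1076] F [-0.3, 0.2, -0.6] w 0.183 gf 78.5
[-0.0434 -0.0499  0.1076]
[[219.  498. ]
 [220.2 324.6]
 [219.4 441.2]
 [178.2 440.8]]
```

View pics/w6.png

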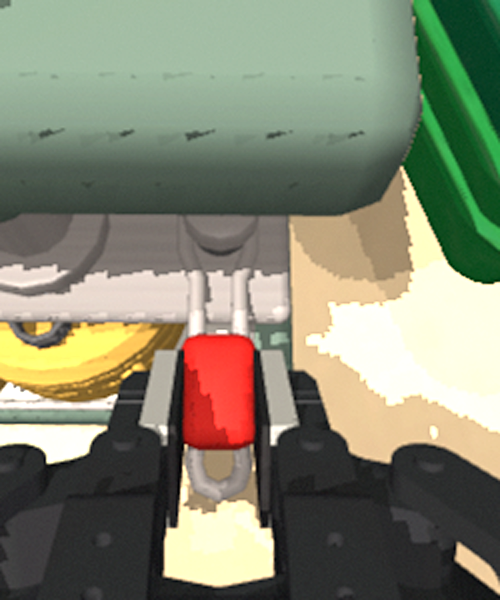

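>>> {"op": "servo_tool", "data": {
  "motion": [
    [[0.0012,0,0.0009,0,0,0,0.0],[0.0012,0,0.0009,0,0,0,0.0],[0.0012,0,0.0009,0,0,0,0.0]]
  ]
}}

```text
t: 5.92
eef_pos: [0.5561, 0.058, 0.1073]
tool_rot: [-0.192, 0.738, 0.604, 0.232]
contact_force: [0.5, 0.2, -0.8]
gripper_width: 0.185
grasp_force: 78.5
```

>>> {"op": "servo_tool", "data": {
  "motion": [
    [[0,0,0,0,0,0,0.3],[0,0,0,0,0,0,0.4],[0,0,0,0,0,0,0.45],[0,0,0,0,0,0,0.45],[0,0,-0.02,0,0,0,0.45],[0,0,-0.05,0,0,0,0.45],[-0.02,0,-0.09,0,0,0,0.45],[-0.04,0,-0.11,0,0,0,0.45],[-0.04,0,-0.11,0,0,0,0.45],[-0.04,0,-0.11,0,0,0,0.45]]
  ]
}}

```text
t: 6.75
eef_pos: [0.5378, -0.0387, 0.1746]
tool_rot: [-0.19, 0.739, 0.603, 0.233]
contact_force: [-0.1, 0.6, -0.8]
gripper_width: 0.449
grasp_force: 0.0
```

```bash
cat >> h.py <<'E'
def red(c,box=None):
    im=c["img"].astype(int); m=((im[:,:,0]>90)&(im[:,:,1]<60)&(im[:,:,2]<60)).astype(np.uint8)
    n,l,s,ce=cv2.connectedComponentsWithStats(m); return [(s[i,:5].tolist(),ce[i]) for i in range(1,n) if s[i,4]>60]
E
python3 - <<'E'
from h import *; from station import bot
o=bot.get_obs(); pose(o); c=bot.read_camera("wrist"); np.savez("w7.npz",**c)
for s,ce in red(c): print(s,ce.round(1),inpress(onz(c,ce,.1178)).round(4))
print("home box",proj(c,frame(PR,[[-.031,-.041,.1178],[-.031,-.059,.1178],[-.057,-.041,.1178],[-.057,-.059,.1178],[-.044,-.05,.1178]])).round(1).tolist())
q=[.4445,-.2437,1.0515]; Rt=toolR(q[2]); delta(o,frame(q,[[.003,0,.007]])[0]-.12*Rt[:,2],Rt)
E
```

```text
pos [0.5378, -0.0387, 0.1746] F [-0.1, 0.6, -0.8] w 0.449 gf 0.0
[245, 120, 24, 31, 673] [256.4 134.7] [-0.0473 -0.0492  0.1178]
[411, 277, 30, 30, 489] [427.4 289.4] [-0.1558 -0.1571  0.1178]
home box [[245.6, 115.1], [269.7, 115.2], [245.1, 146.6], [270.0, 146.7], [257.6, 130.6]]
t 6.75 shift [-0.2709, -0.0706, -0.1049] turn [-2.09, 0.01, 2.97] steps 7.2
```

```bash
cat >> h.py <<'E'
def red(c,m0=60):
    h=cv2.cvtColor(c["img"],cv2.COLOR_RGB2HSV); m=(((h[:,:,0]<8)|(h[:,:,0]>172))&(h[:,:,1]>150)&(h[:,:,2]>25)).astype(np.uint8)
    n,l,s,ce=cv2.connectedComponentsWithStats(m); return [(s[i,:5].tolist(),ce[i]) for i in range(1,n) if s[i,4]>m0]
def box(c,fr,z0,ox=0):
    b=proj(c,frame(fr,[[ox+x*.013,y*.009,z0+z] for x in(-1,1) for y in (-1,1) for z in (0.0,.018)])); return np.r_[b.min(0),b.max(0)-b.min(0)].round(1)
E
python3 - <<'E'
from h import *
c=dict(np.load("w1.npz")); W=lambda X,Y:(np.array([X,Y])+.5)*.64-.5
ob=[(c,np.array(L)/1e3,W(*q)) for L,q in [([68,11,2.2],(383,202)),([68,-11,2.2],(419,201)),([-25,0,2.2],(408,350))]]
r=fit(ob,[.54,-.23,1.]); print(r.x,r.fun.round(1)); print("w1 model",box(c,r.x,0),[s for s,_ in red(c)])
for n in ("w4","w6","w7"):
    c=dict(np.load(n+".npz")); print(n,[s for s,_ in red(c)])
    fr=np.r_[frame(PR,[[-.044,-.05,0]])[0,:2],PR[2]]
    if n!="w4":
        for ox in (-.004,-.002,0,.002): print(ox,box(c,fr,.0998,ox))
E
```

```text
[ 0.54589725 -0.2303272   1.06840341] [-0.2 -0.5  0.2 -0.7  0.   1.4]
w1 model [248.4 176.5  23.1  36.2] [[403, 11, 28, 35, 183], [250, 179, 23, 32, 641], [142, 255, 29, 34, 708]]
w4 [[241, 227, 37, 58, 2027], [463, 331, 49, 37, 970]]
w6 [[241, 227, 37, 58, 2014]]
-0.004 [238.8 230.7  41.6  60.8]
-0.002 [239.  226.4  41.5  60.8]
0 [239.1 222.1  41.3  60.8]
0.002 [239.2 217.9  41.1  60.8]
w7 [[244, 120, 26, 36, 831], [397, 277, 44, 30, 625]]
-0.004 [245.  119.8  25.   41.9]
-0.002 [245.  117.5  25.   41.9]
0 [245.1 115.1  24.9  41.9]
0.002 [245.1 112.8  24.8  41.8]
```

>>> {"op": "servo_tool", "data": {
  "motion": [
    [[-0.271,-0.071,-0.105,-2.09,0,2.97,0.5],[-0.271,-0.071,-0.105,-2.09,0,2.97,0.5],[-0.271,-0.071,-0.105,-2.09,0,2.97,0.5],[-0.271,-0.071,-0.105,-2.09,0,2.97,0.5],[-0.271,-0.071,-0.105,-2.09,0,2.97,0.5],[-0.271,-0.071,-0.105,-2.09,0,2.97,0.5],[-0.271,-0.071,-0.105,-2.09,0,2.97,0.5],[-0.271,-0.071,-0.105,-2.09,0,2.97,0.5],[-0.271,-0.071,-0.105,-2.09,0,2.97,0.5],[-0.271,-0.071,-0.105,-2.09,0,2.97,0.5],[-0.271,-0.071,-0.105,-2.09,0,2.97,0.5],[-0.271,-0.071,-0.105,-2.09,0,2.97,0.5]]
  ]
}}

```text
t: 7.8
eef_pos: [0.4132, -0.2964, 0.1053]
tool_rot: [-0.153, 0.823, 0.482, 0.26]
contact_force: [0.6, 0.4, -0.3]
gripper_width: 0.5
grasp_force: 0.0
```

Run:
```python
from h import *; from station import bot
o=bot.get_obs(); pose(o); c=bot.read_camera("wrist"); np.savez("w8.npz",**c); q=[.4445,-.2437,1.0515]
for s,ce in red(c): print(s,ce.round(1))
print("model",box(c,q,0))
# brightness-based legs: grey wire (low saturation, bright) in window ahead of the grip
h=cv2.cvtColor(c["img"],cv2.COLOR_RGB2HSV)
pr=proj(c,frame(q,[[.068,.011,.002],[.068,-.011,.002],[-.025,0,.002]])); print("pred tips,loop",pr.round(1).tolist())
x0,y0=(pr.min(0)-12).astype(int); x1,y1=(pr.max(0)+12).astype(int)
m=((h[:,:,1]<60)&(h[:,:,2]>60)).astype(np.uint8); w=np.zeros_like(m); w[y0:y1,x0:x1]=m[y0:y1,x0:x1]
n,l,s,ce=cv2.connectedComponentsWithStats(w)
for i in range(1,n):
    if s[i,4]>15:
        ys,xs=np.where(l==i); t=ys<=ys.min()+1; print(s[i].tolist(),"top",xs[t].mean(),ys.min(),"bot",xs[ys>=ys.max()-1].mean(),ys.max())
```

```text
pos [0.4132, -0.2964, 0.1053] F [0.6, 0.4, -0.3] w 0.5 gf 0.0
[247, 177, 23, 33, 708] [258.2 193. ]
model [249.8 174.5  23.1  37.3]
pred tips,loop [[249.6, 124.1], [274.0, 124.3], [261.2, 225.4]]
[247, 121, 11, 55, 278] top 249.4 121 bot 252.72727272727272 175
[263, 122, 14, 55, 284] top 273.5 122 bot 265.9 176
[248, 209, 20, 16, 179] top 255.11111111111111 209 bot 257.5 224
```

Run:
```python
from h import *; from station import bot
o=bot.get_obs(); c=dict(np.load("w8.npz"))
ob=[(c,np.array(L)/1e3,np.array(q)) for L,q in [([69.5,11.2,2.2],(249.4,121.3)),([69.5,-11.2,2.2],(273.5,122)),([-25,0,2.2],(257.5,224.5))]]
r=fit(ob,[.44,-.24,1.05]); q=r.x; print(q.round(4),np.degrees(q[2]),r.fun.round(1)); print(box(c,q,0))
Rt=toolR(q[2]); P=frame(q,[[.002,0,.0075]])[0]
delta(o,P-.05*Rt[:,2],Rt); delta(o,P,Rt)
```

```text
[ 0.4429 -0.2418  1.0237] 58.6540241126654 [-0.3  0.1  0.3  0.2  0.  -0.3]
[246.4 173.1  23.9  37.9]
t 7.85 shift [-0.0033, -0.0018, 0.0672] turn [-0.24, -0.01, 0.33] steps 1.6
t 7.85 shift [-0.0034, -0.0007, 0.1172] turn [-0.24, -0.01, 0.33] steps 2.8
```

>>> {"op": "servo_tool", "data": {
  "motion": [
    [[-0.003,-0.002,0.04,-0.24,0,0.33,0.5],[-0.003,-0.002,0.067,-0.24,0,0.33,0.5],[-0.003,-0.001,0.085,-0.24,0,0.33,0.5],[-0.003,-0.001,0.105,-0.24,0,0.33,0.5],[-0.0034,-0.0007,0.117,-0.24,0,0.33,0.5],[-0.0034,-0.0007,0.117,-0.24,0,0.33,0.5],[-0.0034,-0.0007,0.117,-0.24,0,0.33,0.5]]
  ]
}}

```text
t: 8.43
eef_pos: [0.4433, -0.2412, 0.0073]
tool_rot: [-0.148, 0.832, 0.466, 0.262]
contact_force: [-0.1, -1.0, 0.4]
gripper_width: 0.503
grasp_force: 0.0
```

Run:
```python
from h import *; from station import bot
o=bot.get_obs(); pose(o); q=[.4429,-.2418,1.0237]; Rt=toolR(q[2]); delta(o,frame(q,[[.002,0,.0075]])[0],Rt)
c=bot.read_camera("wrist"); c2=dict(np.load("w2.npz")); print([s for s,_ in red(c)],[s for s,_ in red(c2)])
```

```text
pos [0.4433, -0.2412, 0.0073] F [-0.1, -1.0, 0.4] w 0.503 gf 0.0
t 8.43 shift [0.0012, -0.0001, 0.0006] turn [-0.0, -0.01, -0.02] steps 0.0
[[239, 226, 42, 58, 2157]] [[241, 231, 42, 58, 2174]]
```

>>> {"op": "servo_tool", "data": {
  "motion": [
    [[0,0,0,0,0,0,0.15],[0,0,0,0,0,0,0.1],[0,0,0,0,0,0,0.05],[0,0,0,0,0,0,0.0],[0,0,0,0,0,0,0.0],[0,0,0,0,0,0,0.0],[0,0,0,0,0,0,0.0],[0,0,0,0,0,0,0.0]]
  ],
  "grip_force": 80
}}

```text
t: 9.15
eef_pos: [0.4432, -0.2435, 0.0081]
tool_rot: [-0.146, 0.833, 0.465, 0.263]
contact_force: [-2.7, -1.5, 5.3]
gripper_width: 0.183
grasp_force: 78.6
```

Run:
```python
from h import *; from station import bot
o=bot.get_obs(); pose(o); Rp=toolR(PR[2])
c=bot.read_camera("wrist"); print([s for s,_ in red(c)])
delta(o,o["eef_pos"]+np.array([0,0,.12]),Rq(o["tool_rot"]).as_matrix())
delta(o,frame(PR,[[-.114,.05,.1076]])[0],Rp)
```

```text
pos [0.4432, -0.2435, 0.0081] F [-2.7, -1.5, 5.3] w 0.183 gf 78.6
[[239, 222, 40, 57, 1975]]
t 9.15 shift [0.0688, 0.0001, -0.0983] turn [0.0, 0.0, 0.0] steps 2.9
t 9.15 shift [0.233, -0.1315, 0.0414] turn [2.29, 0.01, -3.25] steps 6.5
```

>>> {"op": "servo_tool", "data": {
  "motion": [
    [[0.023,0,-0.033,0,0,0,0.0],[0.046,0,-0.066,0,0,0,0.0],[0.069,0,-0.098,0,0,0,0.0],[0.233,-0.131,0.041,2.29,0,-3.25,0.0],[0.233,-0.131,0.041,2.29,0,-3.25,0.0],[0.233,-0.131,0.041,2.29,0,-3.25,0.0],[0.233,-0.131,0.041,2.29,0,-3.25,0.0],[0.233,-0.131,0.041,2.29,0,-3.25,0.0],[0.233,-0.131,0.041,2.29,0,-3.25,0.0],[0.233,-0.131,0.041,2.29,0,-3.25,0.0],[0.233,-0.131,0.041,2.29,0,-3.25,0.0]]
  ]
}}

```text
t: 10.12
eef_pos: [0.4427, 0.0111, 0.1078]
tool_rot: [-0.191, 0.738, 0.604, 0.233]
contact_force: [0.8, -0.9, -0.1]
gripper_width: 0.185
grasp_force: 78.4
```

Run:
```python
from h import *; from station import bot
o=bot.get_obs(); pose(o); print(inpress(o["eef_pos"]).round(4)); Rp=toolR(PR[2]); delta(o,frame(PR,[[-.114,.05,.1079]])[0],Rp)
c=bot.read_camera("wrist"); np.savez("w9.npz",**c)
print([s for s,_ in red(c)])
for z in (.117,): print("heads",proj(c,frame(PR,[[0,.05,z],[0,-.05,z]])).round(1).tolist())
# measure dark hole of the left post head near the prediction
u=proj(c,frame(PR,[[0,.05,.117]]))[0]; x,y=u.astype(int); g=c["img"].sum(2)[y-18:y+19,x-18:x+19].astype(float)
m=(g<g.min()+25).astype(np.uint8); n,l,s,ce=cv2.connectedComponentsWithStats(m)
print("holes",[(s[i,4],(ce[i]+[x-18,y-18]).round(1)) for i in range(1,n) if s[i,4]>5])
pr=proj(c,frame(PR,[[-.0438,.061,.102],[-.0438,.039,.102]])); print("tips pred",pr.round(1).tolist())
# other clip seen
cv2.imwrite("pics/w9.png",cv2.convertScaleAbs(cv2.resize(c["img"][20:320,100:484,::-1],None,fx=2,fy=2,interpolation=cv2.INTER_CUBIC),alpha=1.4))
```

```text
pos [0.4427, 0.0111, 0.1078] F [0.8, -0.9, -0.1] w 0.185 gf 78.4
[-0.1114  0.0515  0.1078]
t 10.12 shift [-0.0021, 0.0015, -0.0016] turn [-0.05, -0.01, 0.05] steps 0.1
[[424, 105, 49, 51, 2057], [239, 222, 40, 57, 1975]]
heads [[263.6, 49.5], [442.7, 50.3]]
holes [(np.int32(74), array([263.6,  49.6]))]
tips pred [[243.5, 132.3], [282.8, 132.5]]
```

View pics/w9.png

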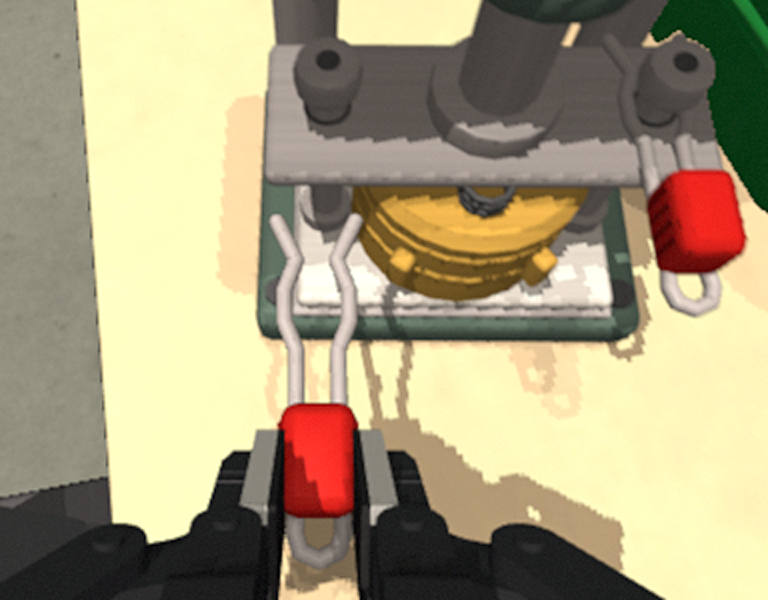

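Clip 1 sits home on the right post. Clip 2's tips, at (277,219) and (356,219), are about 2.5 mm left of the left post. I'll shift to correct that and move in.

>>> {"op": "servo_tool", "data": {
  "motion": [
    [[0.0,0.0025,0.0,0,0,0,0.0],[0.0082,0.0025,0.0057,0,0,0,0.0],[0.0164,0.0026,0.0115,0,0,0,0.0],[0.0246,0.0027,0.0172,0,0,0,0.0],[0.0287,0.0028,0.0201,0,0,0,0.0],[0.0328,0.0028,0.0229,0,0,0,0.0],[0.0353,0.0028,0.0247,0,0,0,0.0],[0.0353,0.0028,0.0247,0,0,0,0.0],[0.0353,0.0028,0.0247,0,0,0,0.0]]
  ]
}}

```text
t: 10.92
eef_pos: [0.4551, 0.0504, 0.1073]
tool_rot: [-0.191, 0.739, 0.602, 0.233]
contact_force: [-0.1, -0.8, -1.0]
gripper_width: 0.177
grasp_force: 78.4
```

Run:
```python
from h import *; from station import bot
o=bot.get_obs(); pose(o); print(inpress(o["eef_pos"]).round(4)); c=bot.read_camera("wrist"); np.savez("w10.npz",**c)
print([s for s,_ in red(c)]); print("axis",proj(c,frame(PR,[[0,.05,.117],[-.02,.05,.102],[-.04,.05,.102]])).round(1).tolist())
im=c["img"].astype(int); 
for x in (-.02,-.024): # wire edges along a row near the plate's front edge
    u=proj(c,frame(PR,[[x,.05,.102]]))[0]; y=int(u[1]); r=im[y,int(u[0])-30:int(u[0])+31].sum(1); print(y,int(u[0])-30,r.tolist())
c0=dict(np.load("w5.npz")); print([s for s,_ in red(c0)]); print(proj(c0,frame(PR,[[0,-.05,.117],[-.02,-.05,.102]])).round(1).tolist())
```

```text
pos [0.4551, 0.0504, 0.1073] F [-0.1, -0.8, -1.0] w 0.177 gf 78.4
[-0.0704  0.0474  0.1073]
[[427, 174, 54, 55, 2437], [239, 222, 40, 57, 1978]]
axis [[254.9, 113.0], [255.0, 160.2], [254.8, 195.3]]
160 225 [405, 413, 414, 410, 415, 414, 412, 415, 414, 413, 414, 412, 414, 414, 375, 370, 414, 422, 411, 390, 359, 316, 244, 192, 205, 197, 339, 414, 414, 409, 410, 414, 412, 408, 411, 412, 408, 414, 410, 408, 410, 415, 395, 346, 364, 410, 436, 440, 418, 386, 345, 254, 333, 417, 412, 415, 407, 411, 412, 409, 408]
167 224 [391, 397, 397, 399, 402, 400, 401, 401, 400, 397, 397, 397, 397, 377, 393, 456, 492, 495, 472, 440, 377, 266, 197, 207, 259, 361, 406, 400, 401, 398, 397, 395, 400, 395, 393, 396, 396, 395, 396, 397, 395, 397, 402, 399, 399, 398, 380, 409, 467, 495, 491, 460, 424, 356, 278, 340, 403, 399, 397, 399, 395]
[[241, 227, 37, 58, 2008]]
[[260.4, 120.9], [260.2, 168.1]]
```

>>> {"op": "servo_tool", "data": {
  "motion": [
    [[0.0025,-0.0012,0.0017,0,0,0,0.0],[0.0049,-0.0012,0.0034,0,0,0,0.0],[0.0074,-0.0012,0.0052,0,0,0,0.0],[0.0098,-0.0012,0.0069,0,0,0,0.0],[0.0123,-0.0012,0.0086,0,0,0,0.0],[0.0147,-0.0012,0.0103,0,0,0,0.0],[0.0172,-0.0012,0.012,0,0,0,0.0],[0.0192,-0.0012,0.0135,0,0,0,0.0],[0.0213,-0.0012,0.0149,0,0,0,0.0],[0.0213,-0.0012,0.0149,0,0,0,0.0],[0.0213,-0.0012,0.0149,0,0,0,0.0]]
  ]
}}

```text
t: 11.88
eef_pos: [0.4593, 0.0766, 0.1075]
tool_rot: [-0.191, 0.739, 0.602, 0.233]
contact_force: [0.3, 0.3, 0.2]
gripper_width: 0.179
grasp_force: 78.4
```

Run:
```python
from h import *; from station import bot
o=bot.get_obs(); pose(o); print(inpress(o["eef_pos"]).round(4)); c=bot.read_camera("wrist"); np.savez("w11.npz",**c)
print([s for s,_ in red(c)])
fr=np.r_[frame(PR,[[-.044,.05,0]])[0,:2],PR[2]]; fr2=np.r_[frame(PR,[[-.044,-.05,0]])[0,:2],PR[2]]
for ox in (-.004,-.002,0,.002): print(ox,box(c,fr,.0998,ox),box(c,fr2,.0998,ox))
```

```text
pos [0.4593, 0.0766, 0.1075] F [0.3, 0.3, 0.2] w 0.179 gf 78.4
[-0.0439  0.0486  0.1075]
[[239, 222, 40, 57, 1978], [437, 226, 59, 57, 2746]]
-0.004 [235.7 229.7  41.6  60.6] [435.7 230.1  73.   60.6]
-0.002 [235.8 225.4  41.4  60.6] [435.  225.8  72.6  60.6]
0 [235.9 221.2  41.2  60.6] [434.4 221.6  72.2  60.6]
0.002 [236.  217.   41.1  60.6] [433.7 217.3  71.7  60.6]
```

>>> {"op": "servo_tool", "data": {
  "motion": [
    [[0,0,0,0,0,0,0.3],[0,0,0,0,0,0,0.4],[0,0,0,0,0,0,0.45],[0,0,0,0,0,0,0.45],[0,0,-0.02,0,0,0,0.45],[0,0,-0.05,0,0,0,0.45],[-0.02,0,-0.09,0,0,0,0.45],[-0.04,0,-0.11,0,0,0,0.45],[-0.04,0,-0.11,0,0,0,0.45],[-0.04,0,-0.11,0,0,0,0.45]]
  ]
}}

```text
t: 12.77
eef_pos: [0.4404, -0.0199, 0.1747]
tool_rot: [-0.189, 0.741, 0.601, 0.233]
contact_force: [-1.1, 1.0, -0.1]
gripper_width: 0.446
grasp_force: 0.0
```

Run:
```python
from h import *; from station import bot
o=bot.get_obs(); pose(o); c=bot.read_camera("wrist"); np.savez("w12.npz",**c)
print([s for s,_ in red(c)])
fr=np.r_[frame(PR,[[-.044,.05,0]])[0,:2],PR[2]]; fr2=np.r_[frame(PR,[[-.044,-.05,0]])[0,:2],PR[2]]
for ox in (-.004,-.002,0,.002): print(ox,box(c,fr,.0998,ox),box(c,fr2,.0998,ox))
print("tcp",inpress(o["eef_pos"]).round(3), "knob",frame(PR,[[.004,0,.297]]).round(3))
for a in (0,.5,1.): print(a,(.004-.086*np.sin(a)),.211+.086*np.cos(a))
```

```text
pos [0.4404, -0.0199, 0.1747] F [-1.1, 1.0, -0.1] w 0.446 gf 0.0
[[245, 118, 25, 36, 818], [370, 118, 31, 36, 937]]
-0.004 [243.2 118.3  25.   41.9] [369.9 117.9  36.9  41.9]
-0.002 [243.2 115.9  24.9  41.9] [369.6 115.6  36.8  41.9]
0 [243.2 113.6  24.8  41.8] [369.3 113.2  36.6  41.8]
0.002 [243.3 111.3  24.8  41.8] [369.  110.9  36.5  41.8]
tcp [-0.142  0.047  0.175] knob [[0.517 0.114 0.297]]
0 0.004 0.297
0.5 -0.03723059631996145 0.28647210032257203
1.0 -0.06836650469347909 0.25746599830466
```

Run:
```python
from h import *; from station import bot
o=bot.get_obs(); c=bot.read_camera("wrist"); t=dict(np.load("top0.npz")); print(proj(t,frame(PR,[[.004,0,.297],[.004,0,.311]])).round(1), "seen",(265.5/7-.5+215,215.5/7-.5+165))
Rp=toolR(PR[2]); G=frame(PR,[[.004,0,.297]])[0]+.0187*Rp[:,2]
print(G); delta(o,G-.09*Rp[:,2],Rp); delta(o,G,Rp)
a=Rp.T
for th in (.25,.5,.75,1.0,1.08): 
    d=frame(PR,[[.004-.086*np.sin(th),0,.211+.086*np.cos(th)]])[0]-frame(PR,[[.004,0,.297]])[0]; print(th,(a@d).round(4).tolist())
```

```text
[[252.7 196.8]
 [252.7 195.9]] seen (252.42857142857144, 195.28571428571428)
[0.51879477 0.12411814 0.28168186]
t 12.82 shift [0.1889, 0.048, -0.0886] turn [-0.01, -0.01, -0.01] steps 5.1
t 12.82 shift [0.1888, 0.048, 0.0014] turn [-0.01, -0.01, -0.01] steps 4.7
0.25 [-0.019, -0.0, -0.01]
0.5 [-0.0398, 0.0, -0.015]
0.75 [-0.0613, 0.0, -0.0147]
1.0 [-0.082, 0.0, -0.0091]
1.08 [-0.0882, -0.0, -0.0063]
```

>>> {"op": "servo_tool", "data": {
  "motion": [
    [[0.04,0.02,-0.089,0,0,0,0.6],[0.1,0.048,-0.089,0,0,0,0.6],[0.15,0.048,-0.089,0,0,0,0.6],[0.189,0.048,-0.089,0,0,0,0.6],[0.189,0.048,-0.089,0,0,0,0.6],[0.189,0.048,-0.089,0,0,0,0.6],[0.189,0.048,-0.089,0,0,0,0.6],[0.189,0.048,-0.089,0,0,0,0.6]]
  ]
}}

```text
t: 13.53
eef_pos: [0.5076, 0.0758, 0.3555]
tool_rot: [-0.191, 0.738, 0.604, 0.233]
contact_force: [-0.9, -0.9, -1.2]
gripper_width: 0.599
grasp_force: 0.0
```

Run:
```python
from h import *; from station import bot
o=bot.get_obs(); pose(o); Rp=toolR(PR[2]); G=frame(PR,[[.004,0,.297]])[0]+.0187*Rp[:,2]; delta(o,G,Rp)
c=bot.read_camera("wrist"); k=proj(c,frame(PR,[[.004,0,.297]]))[0]; print(k.round(1))
g=c["img"].max(2); x,y=k.astype(int); m=(g<45).astype(np.uint8); n,l,s,ce=cv2.connectedComponentsWithStats(m); print([(s[i].tolist(),ce[i].round(0).tolist()) for i in range(1,n) if s[i,4]>300])
```

```text
pos [0.5076, 0.0758, 0.3555] F [-0.9, -0.9, -1.2] w 0.599 gf 0.0
t 13.53 shift [-0.0018, 0.0015, 0.0889] turn [-0.04, -0.0, 0.04] steps 2.1
[261.6 207.4]
[([0, 0, 145, 83, 10192], [67.0, 36.0]), ([307, 0, 79, 76, 1057], [341.0, 52.0]), ([350, 0, 53, 53, 670], [379.0, 32.0]), ([415, 0, 97, 165, 5780], [470.0, 68.0]), ([334, 154, 43, 90, 305], [353.0, 200.0]), ([241, 187, 41, 45, 1280], [261.0, 208.0]), ([0, 238, 512, 146, 36961], [252.0, 338.0])]
```

Knob seen at (261,208), as predicted (262,207). Descend and grip.

>>> {"op": "servo_tool", "data": {
  "motion": [
    [[-0.002,0.0015,0.03,0,0,0,0.6],[-0.002,0.0015,0.055,0,0,0,0.6],[-0.002,0.0015,0.075,0,0,0,0.6],[-0.002,0.0015,0.089,0,0,0,0.6],[-0.002,0.0015,0.089,0,0,0,0.6],[-0.002,0.0015,0.089,0,0,0,0.45],[-0.002,0.0015,0.089,0,0,0,0.3],[-0.002,0.0015,0.089,0,0,0,0.2],[-0.002,0.0015,0.089,0,0,0,0.1],[-0.002,0.0015,0.089,0,0,0,0.1],[-0.002,0.0015,0.089,0,0,0,0.1]]
  ],
  "grip_force": 35
}}

```text
t: 14.5
eef_pos: [0.5182, 0.121, 0.2814]
tool_rot: [-0.191, 0.74, 0.602, 0.232]
contact_force: [-5.5, -2.8, 1.1]
gripper_width: 0.315
grasp_force: 34.5
```

>>> {"op": "servo_tool", "data": {
  "motion": [
    [[-0.0092,0,-0.0056,0,0,0,0.1],[-0.0141,0,-0.008,0,0,0,0.1],[-0.019,0,-0.01,0,0,0,0.1],[-0.0292,0,-0.0132,0,0,0,0.1],[-0.0345,0,-0.0143,0,0,0,0.1],[-0.0398,0,-0.015,0,0,0,0.1],[-0.0505,0,-0.0155,0,0,0,0.1],[-0.0613,0,-0.0147,0,0,0,0.1],[-0.0718,0,-0.0125,0,0,0,0.1],[-0.077,0,-0.011,0,0,0,0.1],[-0.082,0,-0.0091,0,0,0,0.1],[-0.0843,0,-0.0081,0,0,0,0.1],[-0.0843,0,-0.0081,0,0,0,0.1],[-0.0843,0,-0.0081,0,0,0,0.1]]
  ]
}}

```text
t: 15.67
eef_pos: [0.5032, 0.049, 0.2403]
tool_rot: [-0.192, 0.74, 0.602, 0.232]
contact_force: [-8.9, -2.3, 6.9]
gripper_width: 0.311
grasp_force: 37.2
```

Run:
```python
from h import *; from station import bot
o=bot.get_obs(); pose(o); g=o["eef_pos"]-.0187*Rq(o["tool_rot"]).as_matrix()[:,2]; k=inpress(g); print(k.round(4),"angle",np.arctan2(.004-k[0],k[2]-.211),"r",np.hypot(.004-k[0],k[2]-.211))
```

```text
pos [0.5032, 0.049, 0.2403] F [-8.9, -2.3, 6.9] w 0.311 gf 37.2
[-7.280e-02 -1.000e-04  2.556e-01] angle 1.044460231865462 r 0.08878236748547379
```

>>> {"op": "servo_tool", "data": {
  "motion": [
    [[-0.003,0,0.001,0,0,0,0.1],[-0.003,0,0.001,0,0,0,0.1],[-0.003,0,0.001,0,0,0,0.1]]
  ]
}}

```text
t: 15.92
eef_pos: [0.5033, 0.049, 0.24]
tool_rot: [-0.193, 0.739, 0.602, 0.233]
contact_force: [-14.1, -0.9, 21.8]
gripper_width: 0.315
grasp_force: 38.3
```

The lever is at its stop: no more travel, and the force is rising. Release and retreat.

>>> {"op": "servo_tool", "data": {
  "motion": [
    [[0,0,0,0,0,0,0.1],[0,0,0,0,0,0,0.4],[0,0,0,0,0,0,0.55],[0,0,0,0,0,0,0.6],[0,0,0,0,0,0,0.6],[0,0,-0.015,0,0,0,0.6],[0,0,-0.04,0,0,0,0.6],[0,0,-0.07,0,0,0,0.6],[-0.02,0,-0.11,0,0,0,0.6],[-0.04,0,-0.14,0,0,0,0.6],[-0.04,0,-0.14,0,0,0,0.6],[-0.04,0,-0.14,0,0,0,0.6],[-0.04,0,-0.14,0,0,0,0.6]]
  ]
}}

```text
t: 17.0
eef_pos: [0.4813, -0.0626, 0.3288]
tool_rot: [-0.191, 0.74, 0.602, 0.233]
contact_force: [-0.5, 0.8, 0.6]
gripper_width: 0.599
grasp_force: 0.0
```

Run:
```python
from h import *; from station import bot
o=bot.get_obs(); pose(o); c=bot.read_camera("wrist"); print([s for s,_ in red(c)])
fr=[np.r_[frame(PR,[[-.044,y,0]])[0,:2],PR[2]] for y in (.05,-.05)]
print([box(c,f,.0998).tolist() for f in fr]); 
k=proj(c,frame(PR,[[.004-.086*np.sin(1),0,.211+.086*np.cos(1)]]))[0]; print("knob@1.0",k.round(0))
m=(c["img"].max(2)<45).astype(np.uint8); n,l,s,ce=cv2.connectedComponentsWithStats(m); print([(s[i].tolist(),ce[i].round(0).tolist()) for i in range(1,n) if s[i,4]>300])
t=bot.read_camera("top"); print("top knob@1",proj(t,frame(PR,[[-.0684,0,.2575]])).round(1),[ (s,ce.round(1).tolist()) for s,ce in red(t,8)])
```

```text
pos [0.4813, -0.0626, 0.3288] F [-0.5, 0.8, 0.6] w 0.599 gf 0.0
[[211, 159, 16, 22, 313], [291, 160, 16, 22, 315], [384, 256, 26, 22, 451]]
[[209.5, 158.0, 17.1, 24.9], [290.6, 158.0, 17.0, 24.9]]
knob@1.0 [258. 128.]
[([0, 0, 150, 56, 6481], [67.0, 22.0]), ([367, 0, 145, 72, 2109], [426.0, 43.0]), ([334, 33, 178, 93, 1367], [403.0, 96.0]), ([329, 55, 181, 82, 975], [386.0, 108.0]), ([413, 55, 99, 37, 603], [468.0, 73.0]), ([333, 106, 144, 56, 586], [378.0, 141.0]), ([189, 109, 141, 37, 1460], [261.0, 129.0]), ([364, 112, 124, 36, 312], [413.0, 134.0]), ([0, 231, 512, 153, 41818], [232.0, 329.0])]
top knob@1 [[278.2 204.8]] [([110, 86, 75, 51, 3361], [149.1, 110.4]), ([310, 166, 8, 8, 48], [313.8, 169.6]), ([268, 192, 9, 6, 40], [271.8, 194.8]), ([261, 223, 9, 6, 44], [264.9, 225.6])]
```

Both clips are at their home positions, the lever stays at its stop, and the arm is clear. Handing in.

```bash
python3 -c "
from station import bot
print(bot.hand_in())"
```

```text
the job is handed in; nothing more can be done
None
```

Both clips are snapped home on the posts, the lever is pulled over to its stop, the arm is clear, and the job is handed in at about 17 s; hand-in gave no verdict, so these results rest on my own image and force checks.

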